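# Shut the spray booth's vent flap with the hook pole

### The job

The booth has aired: to keep dust off the wet model bus, lift the hook pole from its rest, drop its brass hook into the ring eye on the rear vent flap and draw the flap shut by the eye until its spring catches have clicked and it stays shut on its own. Pull firmly but gently, for the eye tears out if wrenched (18 N), and let nothing but the pole touch the flap. Then unhook and lay the pole back in both notches of its rest, as it lay, leaving the bus and all else on the bench undisturbed.

Things in the scene. Friction and masses are not known exactly. Their poses are not given: they have to be found in the camera images.
- eye (a point): centre of the brass ring eye on the flap's front face, at the middle of its top rail. 5 mm wire, clear hole 20 mm across; the hole runs along the flap, so the hook drops in from above. 27 mm in front of the front face, 227 mm from the hinge line, 13 mm below the flap's top edge. Axes: x to the back through the flap, y left, z up along the flap; leans back with it. It tears out if the pole loads the flap by over 18 N
- flap (a joint): angle of the vent flap (rad): aluminium frame with white pad, 376 wide, 240 high, 14 mm thick, 350 g, hinged along its foot. Larger is more open, leaning to the back; starts at 0.21 to 0.38. Shut is nominally 0, truly -0.05 to 0.05: seals and catches are set up to 9 mm fore or aft, which is not measured. Drawing it takes 1 to 4 N at the eye; springs in the hinge throw it back to 0.12 or more if not caught
- catch (a point): nominal place of the left one of two spring roller catches (other: mirrored in y): x 9.5, y 200.5, z 282 mm in the booth's frame; set fore or aft with the seals. From about 9 mm before true shut (at the eye) they resist; it takes 9 to 12 N at the eye to click, some 3 mm before shut, then the pull drops and they draw the flap home on its rubber seals, which stop it (about 1 mm per 20 N more)
- booth: spray booth without roof. Origin on the table under the middle of the flap's hinge line (75 mm up, along y); x from the robot's side to the back, y left, z up. The shut flap's front face is at x = 0 and is drawn to -x. Grey base 60 mm high, 420 wide, x = -250 to 170 mm. White wings at y = +-206 mm: 320 mm high from x = -115 mm back, sloping down in front to 150 mm
- pole_mid (a point): middle of the hook pole's dark wooden grip, on the pole's axis; x along the pole to the hook, y left, z up. Square stick 14 x 14 mm from 180 mm behind to 140 mm ahead of this point; grip sleeve around it 90 long, 20 wide, 26 mm tall; brass hook at the front; about 130 g, balanced near here. Lies level in its rest, 55 mm above the table, 30 mm free under the grip
- hook (a point): working point of the hook, 190 mm ahead of the pole's middle on its axis. 8 mm round brass rod: a goose-neck that rises at 163 mm to 20 mm above the axis, runs level to 190 mm and turns straight down as a finger, whose tip ends 26 mm below the axis. The eye's near side comes to lie in the 30 mm mouth between goose-neck and finger, on the axis, so the pull runs along the pole
- pole_rest: the pole's rest, fixed: plywood foot 250 x 75 x 12 mm with two upright notched blocks (16 mm thick, 50 wide) 95 mm either side of its middle. Origin under its middle; x along the lying pole to its hook end. Notches 19 mm wide, floor 48 mm above the table, straight sides to 68 mm, flared above to about 78 mm
- rest_mid (a point): where the pole's middle lies in the rest, 55 mm above the table
- rest_hook (a point): where the hook's working point lies in the rest
- bus: white and blue model bus, 204 x 50 x 68 mm, freshly painted, loose on the round turntable on the booth's floor (its wheels stand 82 mm above the table); must not be touched. Origin under its middle
- paint_blue_pot: small blue paint pot, 34 mm across, 58 mm high, in the tray; leave alone
- paint_white_pot: small white paint pot, 34 mm across, 58 mm high, in the tray; leave alone
- paint_tray: fixed wooden tray 200 x 110 x 30 mm; it and the pole's rest stand on either side of the booth, either way round
- cap: white screw cap, 54 mm across, 12 mm high; leave alone
- screwdriver: small blue screwdriver lying on the mat, 160 mm long; leave alone
- jar: square pin jar with light blue lid, 56 x 56 x 80 mm; leave alone
- glue_stick: red and white glue stick standing upright, 27 mm across, 101 mm high; leave alone
- knife: hobby knife with capped blade lying on the mat, 155 mm long; leave alone

How it is judged (in metres and radians):
On the way, in this order (a step that is already met when the one before it is completed fails the run):
1. the pole's hook is in the ring eye while the flap is still open (distance between hook and eye below 0.014 m and value of joint flap above 0.1 rad), for 0.2 s.
2. drawn by the hook in its eye, the flap is shut (distance between hook and eye below 0.02 m and value of joint flap below 0.065 rad), for 0.2 s.
At the end, for the whole second after the job is handed in: the flap is shut and held by its clicked catches (joint below 0.065 rad; unclicked it springs back to 0.1 or more) with the hook out of the eye, and the pole lies released and still in both notches of its rest, hook at the same end as before, within 25 mm of where the rest marks its middle (value of joint flap below 0.065 rad and distance between pole_mid and rest_mid below 0.025 m and distance between hook and rest_hook below 0.03 m and height (world z) of pole_mid below 0.059 m and height (world z) of hook below 0.062 m and linear speed of pole below 0.01 m/s); the robot touches nothing.
It fails at once if the pole loads the flap or its eye with more than 18 N (contact force between pole and flap above 18 N).
It fails at once if the gripper or arm touches the flap (contact force between any of the fingers, the arm and flap above 0.5 N).
It fails at once if the wet bus is touched (distance of bus from where it was at the start of the episode above 0.006 m or contact force between any of pole, the fingers and bus above 0.5 N).
It fails at once if something else on the bench is pushed about (distance of any of paint_blue_pot, paint_white_pot, cap, screwdriver, jar, glue_stick, knife from where it was at the start of the episode above 0.02 m).
It also fails if it takes over 72 s, if anything falls off the work surface, if the arm or the gripper's body presses on something with over 40 N, if the wrist force passes 120 N, or if a joint passes its speed limit or range.

### The arm

A 6-joint arm with a two-finger parallel gripper is mounted at the origin on the work surface. World frame = base frame: x ahead of the robot, y to its left, z up, the work surface at z = 0. Lengths are in m, angles in degrees, forces in N, time in s.
With the tool pointing down it reaches from about 0.375 to 0.9 m from the base axis. Payload 3.1 kg.
Tool frame: the origin (TCP) lies at the very end of the fingers, on their centre line; the grasp point (between the pads) lies bot.hold_point_z behind it (bot.hold_point_z is the distance from the TCP to the grasp point, in m); z points along the fingers, y is the line along which they close (so a half turn about z gives the same grasp; the last joint's range is limited). The gripper opens to 87 mm and grips with 3 to 60 N. Pads are 19 mm wide; open, the fingers measure 117 mm over their backs; the gripper's body (75 mm by 190 mm) begins 51 mm behind the grasp point.
Start: joints at [52.798, 30.224, 82.088, -0, 67.689, -10.227], TCP at [0.283, 0.557, 0.223] pointing down, gripper open.
Joint ranges: [-176.69, 176.69], [-43.24, 126.21], [12.49, 139.97], [-82, 262], [0, 151.66], [-163.58, 163.58]. Speed limits (degrees/s): [159.86, 159.86, 180, 180, 180, 180].

### API

Orientations are given as a 3x3 rotation matrix whose columns are the frame's x, y, z axes.
In Python, from rig import bot gives the robot as it stands.
- The arm moves only by the tool apply_moves, never from a script. Its argument "plan" is one flat list of numbers, 4 for each row, row after row: the shift along the world's x, y, z normalised to -1 to 1, where 1 is 0.05 m, then the turn about the world's z normalised to -1 to 1, where 1 is 10 degrees. A call has 1 to 12 rows; each row shifts and turns the commanded pose from where the row before left it; what a row does not reach is not made up. A row lasts 1/8 s, in which the tool goes at most 62.5 mm and 10.7 degrees, less where a joint would pass 70% of its speed; a pose out of reach is approached as far as the arm can. A call with a number of a shift or a turn outside -1 to 1 is refused whole. A call with a gripper value outside its range is refused whole. "grip" is the closure, from -1 (fully open) to 1 (shut), so that 0 is half open, set as the call begins (left out, the last holds). The fingers move at their own pace and stop on an object; the grip force is fixed at half the most. Time passes only in rows, so rows that do not move let the fingers close. It gives the time, the measured TCP pose, the force, the opening and the grip force at its end, in the units of the state.
- bot.read_state(): the state, without advancing time (a new reading comes with each control period).
- bot.capture(name): name is "scene" or "top" or "wrist"; returns (picture, depth): 400x640x3 uint8, red, green, blue; 400x640 float32, m along the optical axis (not along the pixel's ray), 0 where there is no reading.
- bot.camera_info(name): a dict with "vertical_fov" (degrees; the focal length in pixels is half the picture's height over the tangent of half this angle, whatever the lens; pixels are square), "cx", "cy" (the principal point, pixels), "rvec" (rotation vector, rad) and "tvec" (3), from world to camera coordinates, as OpenCV has them; the wrist camera has in their place "mount" (4x4, takes a point from camera to tool coordinates, whose origin is the TCP and whose axes are the flange's). Camera axes: x right, y down, z forward; pixel columns grow to the right and rows downward; lengths in m; the calibration is good to about 2 mm. A picture is of the moment at which its call begins: read the wrist's pose just before it. camera_info takes no time and is no camera call.
- bot.hand_in(): hands the job in; it is judged then, once.
Trained networks look in the newest picture that a camera, given by its name, has taken for a name from the list of things; names that differ only in an ending like _2 or _b are one class to them, and where a whole thing is asked for, a point or a joint stands for the part that bears it (a point fixed in the world has none). Each returns a list of dicts, best first, with "p" (0 to 1); they miss things now and then, are a little off and sometimes report something else, mostly with a low value. They report only what shows in the picture. A call takes as long as a camera call.
- bot.outline_of(camera, target): "mask" (400x640 bool, what is visible of it) and "xy" ([column, row] as shares, 0 to 1, of the picture: columns of its width, rows of its height, amid what is visible of it).
- bot.pinpoint(camera, target): "xy" ([column, row] as shares, 0 to 1, of the picture: columns of its width, rows of its height: a listed point, or the origin of a listed thing).
The state is a dict: "time_s": time; "joint_positions": joint angles; "qvel": joint speeds; "tau": joint torques, N m; "position": TCP position; "tcp_rot": TCP orientation; "force": force on the tool from outside, world axes, zero at the start; "moment": the same for the moment, N m; "opening": opening from 0.0 (shut) to 1.0 (fully open); "grasp_force": force on a finger pad.
Only numpy, scipy, OpenCV 4.12 (cv2) and the standard library are available. Lean on these libraries where they do the work, as an engineer would, in place of code of your own. Each camera call takes 0.05 s, during which the arm holds its last target. There are 200 camera calls.

## Working session

There is one attempt and no reset: what is moved stays moved. The work goes in short steps, Python scripts to look and compute and a tool call to move; the robot and the scene stay as the last step left them, time stands still between calls to the robot, and variables do not carry over. Pictures are saved under pics/ and viewed, at most 10 in all, crops included, and the job is handed in when it is done.

Besides the shell and the picture viewer there is one more tool, called in YAML: its name, and indented under it one key for each argument. apply_moves: Moves the arm, as the interface text tells. Its arguments: {"type":"object","properties":{"plan":{"type":"array","items":{"type":"number"}},"grip":{"type":"number"}},"required":["plan"]}

```bash
ls; mkdir -p pics; cat > h.py <<'E'
import numpy as np, cv2
from rig import bot
def cam(name,st=None):
    i=bot.camera_info(name); f=200/np.tan(np.radians(i["vertical_fov"]/2))
    K=np.array([[f,0,i["cx"]],[0,f,i["cy"]],[0,0,1]])
    if "mount" in i:
        st=st or bot.read_state(); T=np.eye(4);T[:3,:3]=np.array(st["tcp_rot"]);T[:3,3]=st["position"]
        M=T@np.array(i["mount"])
    else:
        R=cv2.Rodrigues(np.array(i["rvec"],float))[0]; M=np.eye(4);M[:3,:3]=R.T;M[:3,3]=-R.T@np.array(i["tvec"]).ravel()
    return K,M
def ray(K,M,u,v):
    d=M[:3,:3]@np.linalg.inv(K)@[u,v,1.]; return M[:3,3],d
def at(K,M,u,v,depth):
    o,d=ray(K,M,u,v); return o+d*depth
def atz(K,M,u,v,z):
    o,d=ray(K,M,u,v); return o+d*(z-o[2])/d[2]
def proj(K,M,p):
    q=np.linalg.inv(M)@np.append(p,1); q=K@q[:3]; return q[:2]/q[2]
def cloud(K,M,dep,mask):
    v,u=np.nonzero(mask&(dep>0)); d=dep[v,u]
    return (M[:3,:3]@(np.linalg.inv(K)@np.stack([u,v,np.ones_like(u)])*d)).T+M[:3,3]
E
cat > a.py <<'E'
from h import *
np.set_printoptions(precision=4,suppress=True)
print(bot.hold_point_z, bot.camera_info("scene"))
for c in ["scene","top"]:
    im,dep=bot.capture(c);K,M=cam(c);cv2.imwrite(f"pics/{c}0.png",im[:,:,::-1])
    print(c,"cam at",M[:3,3])
    for t in ["eye","pole_mid","hook","rest_mid","rest_hook","pole_rest","booth","catch","flap","bus"]:
        try:
            for r in bot.pinpoint(c,t)[:2]:
                u,v=r["xy"][0]*640,r["xy"][1]*400; d=dep[min(int(v),399),min(int(u),639)]
                print(t,round(r["p"],2),np.round([u,v],1),at(K,M,u,v,d))
        except Exception as e: print(t,e)
E
python3 a.py
```

```text
pics
0.0187 {'vertical_fov': 44.75015824264277, 'cx': 327.69183288634576, 'cy': 196.7515420241585, 'rvec': array([ 0.7496,  2.6897, -0.9823]), 'tvec': array([ 0.4525, -0.0953,  1.9077])}
scene cam at [1.0564 0.8825 1.3993]
eye 0.82 [290.8 191.5] [0.6642 0.0132 0.2986]
hook 0.58 [245.6 165.2] [ 0.6471 -0.4357  0.0025]
rest_mid 0.59 [298.8 155.9] [ 0.53   -0.1898  0.2048]
rest_mid 0.39 [247.2 163.6] [ 0.6592 -0.3731  0.0737]
pole_rest 0.47 [299.1 158.2] [ 0.5301 -0.1887  0.1947]
booth 0.98 [311.4 241.4] [0.6245 0.0543 0.0598]
booth 0.65 [247.1 195.2] [ 0.7088 -0.2884  0.0045]
catch 0.66 [343.2 233.9] [0.6149 0.2283 0.3029]
flap it knows: booth, bus, cap, catch, eye, glue_stick, hook, jar, knife, paint_blue_pot, paint_tray, paint_white_pot, pole_mid, pole_rest, rest_hook, rest_mid, screwdriver
bus 0.68 [340.1 209.7] [0.498  0.0309 0.1227]
top cam at [ 0.4137 -0.0047  1.6303]
eye 0.68 [314.8 159.4] [0.667  0.0226 0.2448]
pole_mid 0.94 [429.4 226.8] [ 0.4675 -0.3539  0.0718]
hook 0.61 [434.  168.5] [ 0.6742 -0.3912  0.0057]
rest_mid 0.68 [428.8 228.7] [ 0.4615 -0.3532  0.0654]
rest_hook 0.67 [166.8 208.6] [0.5361 0.5194 0.0808]
pole_rest 0.74 [425.4 228. ] [ 0.4642 -0.3444  0.0539]
booth 0.58 [321.5 190.1] [0.5953 0.0046 0.0605]
booth 0.4 [200.8 186.2] [0.6192 0.4266 0.0082]
catch 0.76 [249.3 178. ] [0.6105 0.2168 0.2591]
catch 0.67 [425.2 226.1] [ 0.4705 -0.3435  0.056 ]
flap it knows: booth, bus, cap, catch, eye, glue_stick, hook, jar, knife, paint_blue_pot, paint_tray, paint_white_pot, pole_mid, pole_rest, rest_hook, rest_mid, screwdriver
bus 0.82 [320.7 224.7] [0.4746 0.0074 0.1543]
bus 0.64 [431.7 167.9] [ 0.6773 -0.3845  0.0002]
```

View pics/top0.png

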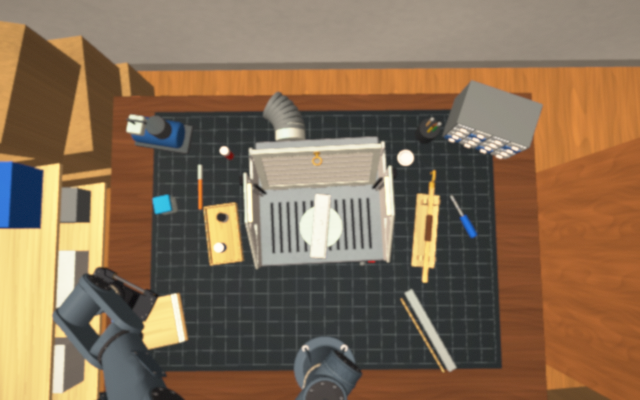

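View pics/scene0.png

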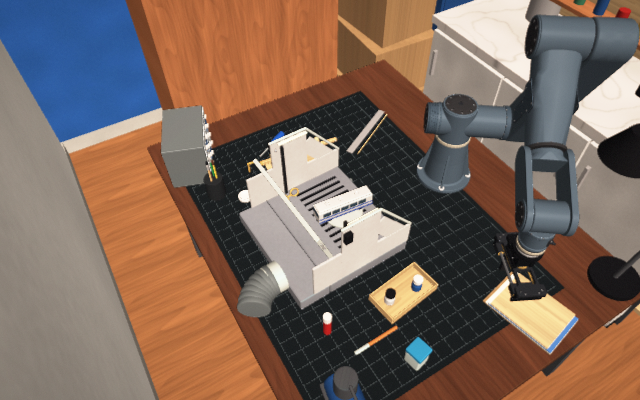

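The top view shows the pole rest on the right (pole from about (425,280) to the hook at (433,172)). The booth is in the middle with the eye near (317,158) and is slightly yawed. The scene view is from behind and confirms the flap leans back and the bus sits on the turntable.

```bash
cat > b.py <<'E'
from h import *
np.set_printoptions(precision=4,suppress=True)
im,dep=bot.capture("top");K,M=cam("top")
P=cloud(K,M,dep,np.ones((400,640),bool))
def rect(Q,n):
    r=cv2.minAreaRect(Q[:,:2].astype(np.float32)*1000);print(n,len(Q),r, Q.min(0),Q.max(0))
B=P[(abs(P[:,1])<0.27)&(P[:,0]>0.3)&(P[:,0]<0.85)]
S=B[(B[:,2]>.03)&(B[:,2]<.09)];rect(S,"base")
for s in (1,-1):
    W=B[(B[:,2]>.2)&(B[:,1]*s>0.17)&(B[:,0]<.66)];rect(W,"wing")
    c=np.polyfit(W[:,0],W[:,1],1);print("yaw",np.degrees(np.arctan(c[0])),c)
F=B[(B[:,2]>.12)&(abs(B[:,1])<.15)&(B[:,0]>.58)];rect(F,"flap")
A=np.c_[F[:,1:],np.ones(len(F))];
for _ in range(5):
    c=np.linalg.lstsq(A,F[:,0],rcond=None)[0];r=F[:,0]-A@c;k=abs(r)<.012;F=F[k];A=A[k]
print("flap x=a y+b z+c",c,len(F),r.std())
for t in ["pole_mid","bus"]:
    for r in bot.outline_of("top",t)[:1]:
        Q=cloud(K,M,dep,r["mask"]);rect(Q,t);print(r["p"],np.percentile(Q[:,2],[5,50,95]))
        if t=="pole_mid":
            Q=Q[Q[:,2]>.05];c=np.polyfit(Q[:,0],Q[:,1],1);print("pole yaw",np.degrees(np.arctan(c[0])),c)
E
python3 b.py; python3 -c "
from rig import bot
s=bot.read_state();print(s['tcp_rot'],s['opening'],s['force'],bot.camera_info('wrist'))"
```

```text
base 9520 ((597.9716796875, 15.477813720703125), (513.3170776367188, 415.3861389160156), 1.5598034858703613) [ 0.3454 -0.1985  0.0348] [0.85   0.2273 0.09  ]
wing 820 ((522.900634765625, 220.17164611816406), (63.32504653930664, 282.0048522949219), 81.990966796875) [0.3796 0.1706 0.2   ] [0.6597 0.2402 0.3247]
yaw -2.8578752047787592 [-0.0499  0.237 ]
wing 628 ((528.176513671875, -190.69537353515625), (41.16398620605469, 262.7580871582031), 89.82086944580078) [ 0.3968 -0.2115  0.2002] [ 0.6596 -0.1703  0.3265]
yaw 2.230875841730842 [ 0.039  -0.2122]
flap 3379 ((657.5513916015625, 0.19805908203125), (80.74031066894531, 302.3858947753906), 2.415745496749878) [ 0.6123 -0.1498  0.12  ] [0.7023 0.1499 0.3078]
flap x=a y+b z+c [-0.0406  0.3671  0.5768] 3320 0.002772880914593615
pole_mid 563 ((467.80303955078125, -359.66387939453125), (36.69516372680664, 376.4707946777344), 84.42432403564453) [ 0.28   -0.3845 -0.0033] [ 0.6546 -0.3272  0.0873]
0.79 [0.0147 0.0628 0.0731]
pole yaw -6.069059359600075 [-0.1063 -0.3019]
bus 1047 ((476.7562255859375, 8.963478088378906), (58.17691421508789, 214.0283660888672), 85.10111999511719) [ 0.3698 -0.0275  0.0555] [0.5816 0.0447 0.1598]
0.77 [0.1379 0.148  0.1549]
[[-8.91196784e-01  4.53616899e-01  5.41747438e-06]
 [ 4.53616899e-01  8.91196784e-01  1.43284438e-05]
 [ 1.67158852e-06  1.52269210e-05 -1.00000000e+00]] 0.9999706178579548 [-0.24507964 -0.20208581  0.38088284] {'vertical_fov': 71.78475533322916, 'cx': 323.3256771143016, 'cy': 197.75617378476915, 'mount': array([[ 4.22924446e-05, -9.67175380e-01, -2.54109786e-01,
         6.98615942e-02],
       [ 9.99999511e-01,  2.91973691e-04, -9.44856731e-04,
        -6.16497366e-04],
       [ 9.88035540e-04, -2.54109622e-01,  9.67174919e-01,
        -1.61518699e-01],
       [ 0.00000000e+00,  0.00000000e+00,  0.00000000e+00,
         1.00000000e+00]])}
```

apply_moves:
  plan: [0.6, -0.4, 0.9, 0, 0.6, -0.4, 0.9, 0, 0.6, -0.4, 0.9, 0, 0.6, -0.4, 0.9, 0, 0.6, -0.4, 0.9, 0, 0.2, -1, 0, 0.3, 0.2, -1, 0, 0.3, 0.2, -1, 0, 0.3, 0.2, -1, 0, 0.3, 0.2, -1, 0, 0.3, 0.2, -1, 0, 0.3, 0.2, -1, 0, 0.3]
  grip: -1

```text
time_s: 2.65
position: [0.5035, 0.1054, 0.4477]
tcp_rot: [[-0.995, 0.102, 0.001], [0.102, 0.995, 0.0], [-0.001, 0.0, -1.0]]
force: [0.6, -0.0, 0.0]
opening: 0.998
grasp_force: 0.0
```

```bash
cat > c.py <<'E'
from h import *
import sys
np.set_printoptions(precision=4,suppress=True)
n=sys.argv[1];st=bot.read_state();im,dep=bot.capture("wrist");K,M=cam("wrist",st);cv2.imwrite(f"pics/{n}.png",im[:,:,::-1])
np.savez(f"pics/{n}.npz",dep=dep,K=K,M=M)
for t in sys.argv[2:]:
    for r in bot.pinpoint("wrist",t)[:2]:
        u,v=r["xy"][0]*640,r["xy"][1]*400; d=dep[min(int(v),399),min(int(u),639)]
        print(t,round(r["p"],2),np.round([u,v],1),at(K,M,u,v,d),"z=.298:",atz(K,M,u,v,.298)[:2],"z=.055:",atz(K,M,u,v,.055)[:2])
E
python3 c.py w1 eye booth catch
```

```text
eye 0.66 [266.3 307.7] [0.4755 0.0938 0.5503] z=.298: [0.6546 0.0147] z=.055: [ 0.827  -0.0615]
booth 0.65 [287.1 206.2] [0.5877 0.0204 0.0597] z=.298: [0.5209 0.0603] z=.055: [0.589  0.0196]
```

View pics/w1.png

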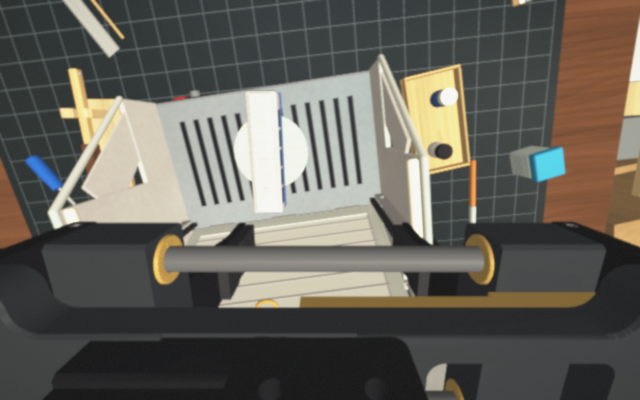

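apply_moves:
  plan: [1, -0.4, 0, 0, 1, -0.4, 0, 0, 1, -0.4, 0, 0, 1, -0.4, 0, 0, 0.6, -0.4, 0, 0, 0, 0, 0, 0]

```text
time_s: 3.6
position: [0.735, 0.0074, 0.4448]
tcp_rot: [[-0.995, 0.104, -0.003], [0.104, 0.995, 0.001], [0.003, 0.0, -1.0]]
force: [0.5, -0.0, -0.2]
opening: 1.003
grasp_force: 0.0
```

```bash
python3 c.py w2 eye booth catch
```

```text
eye 0.85 [323.1 115.3] [0.6513 0.0151 0.2032] z=.298: [0.6547 0.0149] z=.055: [0.6459 0.0154]
eye 0.22 [506.4  45.9] [0.6038 0.2169 0.2803] z=.298: [0.6071 0.2059] z=.055: [0.5609 0.3568]
booth 0.58 [321.   93.8] [0.6118 0.0155 0.1007] z=.298: [0.6329 0.015 ] z=.055: [0.607  0.0156]
catch 0.81 [508.4  45. ] [0.6037 0.2172 0.2831] z=.298: [0.6065 0.2078] z=.055: [0.5598 0.3603]
catch 0.42 [323.9 114.2] [0.6498 0.0164 0.2023] z=.298: [0.6536 0.0159] z=.055: [0.644  0.0172]
```

View pics/w2.png

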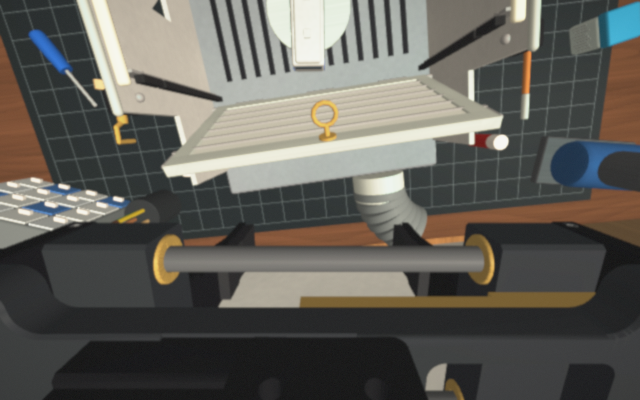

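The eye's ring shows clearly at (323,115), matching the network. Next I fit the flap plane and move over the pole.

```bash
python3 - <<'E'
from h import *
d=np.load("pics/w2.npz");K,M,dep=d["K"],d["M"],d["dep"]
P=cloud(K,M,dep,np.ones((400,640),bool))
F=P[(P[:,2]>.12)&(P[:,2]<.27)&(abs(P[:,1])<.16)&(P[:,0]>.6)&(P[:,0]<.72)]
A=np.c_[F[:,1:],np.ones(len(F))]
for _ in range(6):
    c=np.linalg.lstsq(A,F[:,0],rcond=None)[0];r=F[:,0]-A@c;k=abs(r)<max(.004,2*r.std());F=F[k];A=A[k]
print(c,len(F),r.std(),"angle",np.arctan(c[1]*np.cos(np.arctan(c[0]))),"yaw",np.degrees(np.arctan(-c[0])))
t=np.arctan(c[1]); x=c[0]*.015+c[1]*.075+c[2]
print("hinge x",x,"eye", x+.227*np.sin(t)-.027*np.cos(t), .075+.227*np.cos(t)+.027*np.sin(t))
T=P[(P[:,2]>.28)&(abs(P[:,1])<.2)&(P[:,0]>.6)&(P[:,0]<.75)];q=np.polyfit(T[:,1],T[:,0],1);print("rail yaw",np.degrees(np.arctan(-q[0])),T[:,2].max(),T[:,1].min(),T[:,1].max())
print(bot.read_state()["joint_positions"])
E
```

```text
[-0.03976349  0.36163312  0.57673796] 7954 0.0012241088219897712 angle 0.34674802516993586 yaw 2.277080570040029
hinge x 0.6032639965859863 eye 0.6550711419652973 0.2976522393501735
rail yaw -7.544402979042076 0.567251210163103 -0.19896878847352023 0.1999996040768215
[-8.02637845e+00  3.25688501e+01  4.34417976e+01  2.85739947e-02
  1.03984063e+02 -9.21604788e+01]
```

apply_moves:
  plan: [-0.4, -1, 0, 0, -0.6, -1, 0, 0, -0.8, -0.9, 0, 0, -0.8, -0.9, 0, 0, -0.8, -0.9, 0, 0, -0.8, -0.9, 0, 0, -0.6, -0.9, -0.4, 0, -0.4, -0.6, -0.8, 0, 0, -0.1, -1, 0, 0, 0, -1, 0, 0, 0, 0, 0]

```text
time_s: 5.18
position: [0.4714, -0.3498, 0.2848]
tcp_rot: [[-0.995, 0.103, -0.006], [0.103, 0.995, 0.007], [0.006, 0.006, -1.0]]
force: [-0.5, 0.3, 0.5]
opening: 0.998
grasp_force: 0.0
```

```bash
python3 c.py w3 pole_mid hook pole_rest rest_mid
```

```text
pole_mid 0.71 [320.8 174.6] [ 0.4656 -0.3521  0.069 ] z=.298: [ 0.4274 -0.3471] z=.055: [ 0.4679 -0.3524]
hook 0.9 [317.5 289.5] [ 0.6876 -0.382  -0.001 ] z=.298: [ 0.4973 -0.3566] z=.055: [ 0.6519 -0.3772]
pole_rest 0.96 [318.3 163. ] [ 0.4493 -0.3538  0.0685] z=.298: [ 0.421  -0.3478] z=.055: [ 0.451  -0.3542]
rest_mid 0.81 [322.2 168.3] [ 0.4573 -0.3493  0.0677] z=.298: [ 0.4241 -0.346 ] z=.055: [ 0.4591 -0.3495]
rest_mid 0.59 [592.9 148.8] [ 0.4629 -0.0141  0.1031] z=.298: [ 0.4287 -0.2012] z=.055: [0.4713 0.0321]
```

View pics/w3.png

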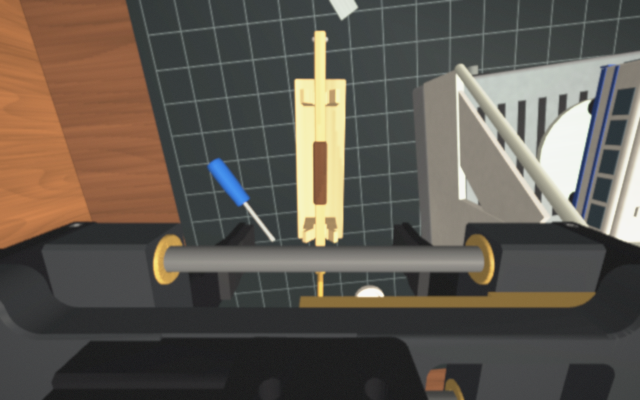

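The pole shows vertical in the picture, with its sleeve from about (320,142) to (320,204). The tool is aligned with it.

```bash
python3 - <<'E'
from h import *
d=np.load("pics/w3.npz");K,M,dep=d["K"],d["M"],d["dep"]
im=cv2.imread("pics/w3.png").astype(int)
dark=(im.sum(2)<200)&(im[:,:,2]>im[:,:,0]+20); dark[:, :305]=0;dark[:,336:]=0;dark[:120]=0;dark[215:]=0
v,u=np.nonzero(dark);print(u.min(),u.max(),v.min(),v.max(),len(u))
for vv in (v.min()-.5,v.max()+.5):
    uu=np.median(u[abs(v-vv)<6]);print(uu,atz(K,M,uu,vv,.068))
g=lambda vv:np.median([i for i in range(300,340) if im[vv,i].sum()>480 and im[vv,i,2]>im[vv,i,0]+40])
for vv in (45,60,70): print(vv,g(vv),atz(K,M,g(vv),vv,.062))
print(bot.read_state()["position"])
E
```

```text
Traceback (most recent call last):
ValueError: zero-size array to reduction operation minimum which has no identity
```

```bash
python3 - <<'E'
from h import *
d=np.load("pics/w3.npz");K,M,dep=d["K"],d["M"],d["dep"]
im=cv2.imread("pics/w3.png").astype(int)
print(im[170,320],im[100,320])
dark=(abs(im-im[170,320]).sum(2)<70); dark[:, :305]=0;dark[:,336:]=0;dark[:120]=0;dark[215:]=0
v,u=np.nonzero(dark);print(u.min(),u.max(),v.min(),v.max(),len(u))
for vv in np.percentile(v,[.5,99.5]):
    uu=np.median(u[abs(v-vv)<8]);print(uu,atz(K,M,uu,vv,.068))
for vv in (45,60,70):
    w=[i for i in range(300,340) if im[vv,i].sum()>350]; m=np.mean(w);print(vv,m,len(w),atz(K,M,m,vv,.062))
print(bot.read_state()["position"])
E
```

```text
[ 63  91 138] [167 238 247]
314 325 142 203 740
319.5 [ 0.42149364 -0.34915832  0.068     ]
319.5 [ 0.50609939 -0.35824843  0.068     ]
45 319.5 12 [ 0.30261003 -0.33643629  0.062     ]
60 319.5 12 [ 0.31980152 -0.33828335  0.062     ]
70 319.5 12 [ 0.33149933 -0.33954018  0.062     ]
[ 0.47484394 -0.35373134  0.29070842]
```

apply_moves:
  plan: [-0.16, 0, -0.8, 0, 0, 0, -0.8, 0, 0, 0, -0.8, 0, 0, 0, 0, 0, 0, 0, 0, 0, 0, 0, 0, 0]

```text
time_s: 6.18
position: [0.4667, -0.3543, 0.17]
tcp_rot: [[-0.995, 0.104, 0.003], [0.104, 0.995, -0.004], [-0.004, -0.003, -1.0]]
force: [-0.0, -0.2, 0.4]
opening: 0.997
grasp_force: 0.0
```

```bash
python3 c.py w4 pole_mid; python3 - <<'E'
from h import *
d=np.load("pics/w4.npz");K,M,dep=d["K"],d["M"],d["dep"]
im=cv2.imread("pics/w4.png").astype(int)
print(bot.read_state()["position"],bot.read_state()["tcp_rot"])
c=np.array([63,91,138])
dark=(abs(im-c).sum(2)<70); dark[:, :290]=0;dark[:,350:]=0
n,l,s,ce=cv2.connectedComponentsWithStats(dark.astype(np.uint8))
for i in range(1,n):
    if s[i,4]>300:
        x,y,w,h,a=s[i];print(s[i])
        for vv in (y,y+h): print(atz(K,M,x+w/2,vv,.068))
E
```

```text
pole_mid 0.71 [322.6 192.2] [ 0.4605 -0.3552  0.068 ] z=.298: [ 0.4046 -0.3478] z=.055: [ 0.4636 -0.3556]
[ 0.46628736 -0.35380883  0.169396  ] [[-0.9945767   0.10397778  0.00241182]
 [ 0.10397133  0.99457674 -0.00265866]
 [-0.00267519 -0.00239348 -0.99999356]]
[ 316  150   19   87 1552]
[ 0.4200174  -0.34824968  0.068     ]
[ 0.50774966 -0.35723503  0.068     ]
[299 295  51  13 584]
[ 0.57514481 -0.36523099  0.068     ]
[ 0.59143214 -0.36691443  0.068     ]
```

apply_moves:
  plan: [-0.04, 0, -0.8, 0, 0, 0, -0.8, 0, 0, 0, -0.7, 0, 0, 0, -0.36, 0, 0, 0, 0, 0, 0, 0, 0, 0]

```text
time_s: 7.02
position: [0.4643, -0.3539, 0.0359]
tcp_rot: [[-0.995, 0.104, 0.002], [0.104, 0.995, -0.002], [-0.002, -0.002, -1.0]]
force: [-0.1, 1.0, 0.6]
opening: 0.999
grasp_force: 0.0
```

apply_moves:
  plan: [0, 0, 0, 0, 0, 0, 0, 0, 0, 0, 0, 0, 0, 0, 0, 0, 0, 0, 0, 0, 0, 0, 0, 0]
  grip: 1

```text
time_s: 7.78
position: [0.4634, -0.353, 0.0345]
tcp_rot: [[-0.995, 0.104, -0.0], [0.104, 0.995, 0.0], [0.0, 0.0, -1.0]]
force: [-0.9, -0.9, -0.8]
opening: 0.401
grasp_force: 0.0
```

apply_moves:
  plan: [0, 0, 0, 0, 0, 0, 0, 0, 0, 0, 0, 0, 0, 0, 0, 0, 0, 0, 0, 0]

```text
time_s: 8.4
position: [0.4635, -0.353, 0.0345]
tcp_rot: [[-0.995, 0.104, -0.0], [0.104, 0.995, 0.0], [0.0, 0.0, -1.0]]
force: [-0.7, -0.1, -0.9]
opening: 0.222
grasp_force: 30.0
```

apply_moves:
  plan: [0, 0, 0.3, 0, 0, 0, 0.7, 0, 0, 0, 0.9, 0, 0, 0, 0.9, 0, 0, 0, 0.9, 0, 0, 0, 1, 0, 0, 0, 1, 0, 0, 0, 1, 0, 0, 0, 0.8, 0, 0, 0, 0.2, 0, 0, 0, 0, 0]

```text
time_s: 9.78
position: [0.463, -0.3525, 0.4193]
tcp_rot: [[-0.995, 0.104, -0.0], [0.104, 0.995, 0.0], [0.0, 0.0, -1.0]]
force: [-0.4, 0.5, -1.6]
opening: 0.228
grasp_force: 30.0
```

apply_moves:
  plan: [0, 0.5, 0, 0.1, 0, 0.8, 0, 0.1, 0, 0.8, 0, 0.1, 0, 0.8, 0, 0.1, 0, 0.8, 0, 0.1, 0, 0.8, 0, 0.1, 0, 0.8, 0, 0.1, 0, 0.8, 0, 0.1, 0, 0.7, 0, 0.03, 0, 0.4, 0, 0, 0, 0, 0, 0, 0, 0, 0, 0]

```text
time_s: 11.28
position: [0.4627, 0.0071, 0.4185]
tcp_rot: [[-0.999, -0.041, -0.002], [-0.041, 0.999, 0.0], [0.002, 0.0, -1.0]]
force: [-0.3, -0.5, -0.8]
opening: 0.226
grasp_force: 30.0
```

```bash
cat > e.py <<'E'
from h import *
import sys
np.set_printoptions(precision=4,suppress=True)
st=bot.read_state();R=np.array(st["tcp_rot"]);print(st["position"],"yaw",np.degrees(np.arctan2(-R[1,0],-R[0,0])),st["force"],st["opening"])
for c in ["top","scene"]:
    im,dep=bot.capture(c);K,M=cam(c);cv2.imwrite(f"pics/{sys.argv[1]}{c}.png",im[:,:,::-1]);np.savez(f"pics/{sys.argv[1]}{c}.npz",dep=dep,K=K,M=M)
    p=np.array(st["position"])+[0,0,.0205]; a=-R[:,0]
    print(c,"pred hook px",proj(K,M,p+a*.19),"mid",proj(K,M,p),"pred eye",proj(K,M,[.655,.0149,.2977]))
    for t in ["hook","eye","pole_mid"]:
        for r in bot.pinpoint(c,t)[:1]:
            u,v=r["xy"][0]*640,r["xy"][1]*400
            print(t,round(r["p"],2),np.round([u,v],1),"atz pole",atz(K,M,u,v,p[2]),"atz eye",atz(K,M,u,v,.2977)[:2])
    u,v=map(int,proj(K,M,p+a*.19) if c=="top" else proj(K,M,[.655,.015,.31]))
    cr=im[max(v-50,0):v+50,max(u-65,0):u+65,::-1];cv2.imwrite(f"pics/{sys.argv[1]}{c}_z.png",cv2.resize(cr,None,fx=6,fy=6))
E
python3 e.py p1
```

```text
[0.4627 0.0071 0.4185] yaw 2.3614302551711663 [-0.2703 -0.5045 -0.8371] 0.22589943978801402
top pred hook px [316.2397 151.3977] mid [319.9008 224.7746] pred eye [317.1364 160.1763]
hook 0.68 [317.7 149.6] atz pole [0.6571 0.0111 0.439 ] atz eye [0.686 0.013]
eye 0.78 [316.2 162.5] atz pole [0.6234 0.0152 0.439 ] atz eye [0.6483 0.0176]
pole_mid 0.72 [224.2 232.3] atz pole [0.4459 0.2508 0.439 ] atz eye [0.4498 0.2811]
scene pred hook px [291.7678 157.3845] mid [347.9025 131.539 ] pred eye [293.8071 190.8963]
eye 0.58 [288.4 191.9] atz pole [0.7203 0.122  0.439 ] atz eye [0.6708 0.01  ]
pole_mid 0.8 [346.6 131.5] atz pole [0.4657 0.005  0.439 ] atz eye [ 0.3788 -0.1242]
```

apply_moves:
  plan: [0.04, 0, -0.5, 0, 0, 0, -0.7, 0, 0, 0, -0.5, 0, 0, 0, -0.2, 0, 0, 0, 0, 0, 0, 0, 0, 0]

```text
time_s: 12.42
position: [0.4664, 0.0067, 0.3257]
tcp_rot: [[-0.999, -0.041, 0.002], [-0.041, 0.999, -0.001], [-0.002, -0.001, -1.0]]
force: [0.3, 0.3, -1.9]
opening: 0.228
grasp_force: 30.0
```

```bash
python3 e.py p2; python3 - <<'E'
import cv2,numpy as np
a=cv2.imread("pics/p2top_z.png");b=cv2.imread("pics/p2scene_z.png")
h=min(a.shape[0],b.shape[0]);o=np.hstack([a[:h],b[:h]]);cv2.imwrite("pics/p2both.png",cv2.resize(o,(800,int(800*h/o.shape[1]))))
E
```

```text
[0.4664 0.0067 0.3257] yaw 2.321275756512363 [ 0.3335  0.303  -1.8929] 0.22821437975101333
top pred hook px [317.0141 156.6085] mid [320.3785 224.8169] pred eye [317.1364 160.1763]
hook 0.96 [318.7 156.1] atz pole [0.6577 0.0097 0.3462] atz eye [0.6669 0.0102]
eye 0.57 [315.1 162.1] atz pole [0.6409 0.02   0.3462] atz eye [0.6495 0.0209]
pole_mid 0.7 [224.4 234. ] atz pole [0.4437 0.2701 0.3462] atz eye [0.4449 0.2805]
scene pred hook px [292.4317 179.9991] mid [345.9276 154.5781] pred eye [293.8071 190.8963]
hook 0.66 [289.9 182.9] atz pole [0.6676 0.0202 0.3462] atz eye [ 0.6497 -0.0195]
eye 0.82 [288.  190.7] atz pole [0.6865 0.0437 0.3462] atz eye [0.6695 0.0051]
pole_mid 0.62 [345.2 156.5] atz pole [0.4726 0.0125 0.3462] atz eye [ 0.4457 -0.0275]
```

View pics/p2both.png

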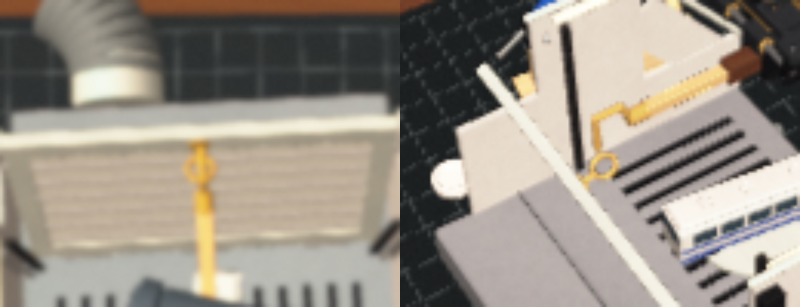

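Left crop (top): the hook rod lies in line with the ring, at about (200,170). Right crop (scene): the finger end at (596,150) is just above the ring at (601,163), as predicted. I'll lower it.

apply_moves:
  plan: [0, 0, -0.2, 0, 0, 0, -0.2, 0, 0, 0, -0.2, 0, 0, 0, 0, 0]

```text
time_s: 13.32
position: [0.4646, 0.0072, 0.2933]
tcp_rot: [[-0.999, -0.041, -0.003], [-0.041, 0.999, 0.001], [0.003, 0.001, -1.0]]
force: [-0.1, 0.5, -1.0]
opening: 0.227
grasp_force: 30.0
```

apply_moves:
  plan: [0, 0, -0.16, 0, 0, 0, -0.16, 0, 0, 0, 0, 0]

```text
time_s: 13.7
position: [0.4649, 0.0071, 0.2778]
tcp_rot: [[-0.999, -0.041, -0.002], [-0.041, 0.999, 0.0], [0.002, 0.0, -1.0]]
force: [-0.3, 0.2, -1.6]
opening: 0.227
grasp_force: 30.0
```

```bash
python3 e.py p3; python3 - <<'E'
import cv2,numpy as np
a=cv2.imread("pics/p3top_z.png");b=cv2.imread("pics/p3scene_z.png")
h=min(a.shape[0],b.shape[0]);o=np.hstack([a[:h],b[:h]]);cv2.imwrite("pics/p3both.png",cv2.resize(o,(800,int(800*h/o.shape[1]))))
E
```

```text
[0.4649 0.0071 0.2778] yaw 2.322220635652508 [-0.3035  0.2225 -1.6471] 0.22749363351094692
top pred hook px [317.1685 160.2482] mid [320.4113 226.0183] pred eye [317.1364 160.1763]
hook 0.54 [317.5 156.8] atz pole [0.6648 0.0137 0.2983] atz eye [0.6649 0.0138]
eye 0.86 [315.5 162.7] atz pole [0.6476 0.0196 0.2983] atz eye [0.6477 0.0196]
scene pred hook px [293.8626 190.7876] mid [345.9824 165.3387] pred eye [293.8071 190.8963]
hook 0.9 [290.9 190.4] atz pole [0.6618 0.0091 0.2983] atz eye [0.6616 0.0086]
eye 0.58 [293.3 191.1] atz pole [0.6569 0.0154 0.2983] atz eye [0.6567 0.0149]
pole_mid 0.85 [344.2 165.1] atz pole [0.4692 0.0034 0.2983] atz eye [0.4689 0.0029]
```

View pics/p3both.png

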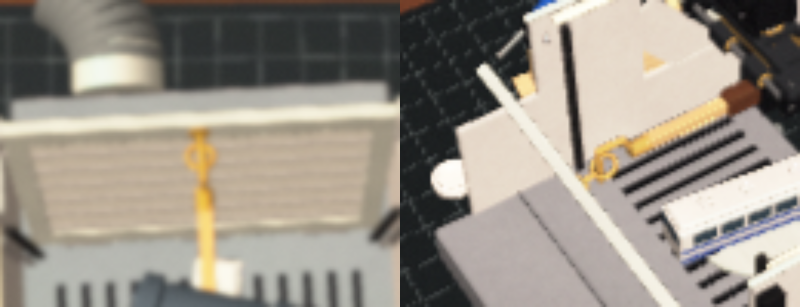

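The finger is through the ring in both views with no contact force. I'll draw it gently.

apply_moves:
  plan: [-0.06, 0, 0, 0, -0.08, 0, 0, 0, -0.1, 0, 0.02, 0, -0.12, -0.01, 0.02, 0, -0.14, -0.01, 0.02, 0, -0.14, -0.01, 0.02, 0, -0.14, -0.01, 0.02, 0, -0.12, 0, 0, 0, -0.1, 0, 0, 0, -0.08, 0, 0, 0, 0, 0, 0, 0, 0, 0, 0, 0]

```text
time_s: 15.6
position: [0.411, 0.005, 0.2834]
tcp_rot: [[-0.999, -0.041, -0.001], [-0.041, 0.999, 0.0], [0.001, 0.0, -1.0]]
force: [0.6, 0.8, -1.2]
opening: 0.227
grasp_force: 30.0
```

```bash
python3 -c "
from rig import bot
s=bot.read_state();print(s['joint_positions'],s['force'],s['position'])"
```

```text
[-1.49563832e+01  8.55506642e+00  1.06039816e+02 -1.61129489e-02
  6.54738714e+01 -1.07274185e+02] [ 0.63835303  0.80431934 -1.22185905] [0.41099741 0.00502021 0.2834223 ]
```

apply_moves:
  plan: [-0.06, 0, 0, 0, -0.06, 0, 0, 0, -0.06, 0, 0, 0, 0, 0, 0, 0]

```text
time_s: 16.1
position: [0.4021, 0.005, 0.2836]
tcp_rot: [[-0.999, -0.04, -0.0], [-0.04, 0.999, -0.0], [0.0, -0.0, -1.0]]
force: [1.2, 0.4, -2.4]
opening: 0.225
grasp_force: 30.0
```

apply_moves:
  plan: [-0.04, 0, 0, 0, -0.04, 0, 0, 0, 0, 0, 0, 0]

```text
time_s: 16.48
position: [0.398, 0.0051, 0.2835]
tcp_rot: [[-0.999, -0.041, -0.001], [-0.041, 0.999, 0.0], [0.001, 0.0, -1.0]]
force: [1.9, 0.3, -0.4]
opening: 0.227
grasp_force: 30.0
```

apply_moves:
  plan: [-0.03, 0, 0, 0, -0.03, 0, 0, 0, 0, 0, 0, 0]

```text
time_s: 16.85
position: [0.3953, 0.0051, 0.2836]
tcp_rot: [[-0.999, -0.041, -0.0], [-0.041, 0.999, 0.0], [0.0, 0.0, -1.0]]
force: [1.9, 0.9, -2.4]
opening: 0.23
grasp_force: 30.0
```

apply_moves:
  plan: [-0.02, 0, 0, 0, -0.02, 0, 0, 0, 0, 0, 0, 0]

```text
time_s: 17.23
position: [0.3933, 0.005, 0.2835]
tcp_rot: [[-0.999, -0.041, -0.0], [-0.041, 0.999, 0.0], [0.0, 0.0, -1.0]]
force: [3.2, 0.8, -1.5]
opening: 0.228
grasp_force: 30.0
```

apply_moves:
  plan: [-0.02, 0, 0, 0, -0.02, 0, 0, 0, 0, 0, 0, 0]

```text
time_s: 17.6
position: [0.3913, 0.005, 0.2835]
tcp_rot: [[-0.999, -0.041, -0.0], [-0.041, 0.999, 0.0], [0.0, 0.0, -1.0]]
force: [1.5, 0.7, -1.5]
opening: 0.227
grasp_force: 30.0
```

apply_moves:
  plan: [-0.02, 0, 0, 0, -0.02, 0, 0, 0, 0, 0, 0, 0]

```text
time_s: 17.98
position: [0.3893, 0.005, 0.2835]
tcp_rot: [[-0.999, -0.041, -0.0], [-0.041, 0.999, -0.0], [0.0, -0.0, -1.0]]
force: [2.4, 0.9, -2.0]
opening: 0.225
grasp_force: 30.0
```

apply_moves:
  plan: [-0.02, 0, 0, 0, 0, 0, 0, 0]

```text
time_s: 18.23
position: [0.3883, 0.005, 0.2835]
tcp_rot: [[-0.999, -0.041, -0.0], [-0.041, 0.999, -0.0], [0.0, -0.0, -1.0]]
force: [3.6, -0.3, -2.3]
opening: 0.23
grasp_force: 30.0
```

apply_moves:
  plan: [-0.02, 0, 0, 0, 0, 0, 0, 0]

```text
time_s: 18.48
position: [0.3873, 0.005, 0.2835]
tcp_rot: [[-0.999, -0.041, -0.0], [-0.041, 0.999, -0.0], [0.0, -0.0, -1.0]]
force: [2.8, 0.3, -2.0]
opening: 0.229
grasp_force: 30.0
```

apply_moves:
  plan: [-0.02, 0, 0, 0, 0, 0, 0, 0]

```text
time_s: 18.73
position: [0.3863, 0.005, 0.2835]
tcp_rot: [[-0.999, -0.041, -0.0], [-0.041, 0.999, -0.0], [0.0, 0.0, -1.0]]
force: [2.5, 0.9, -2.6]
opening: 0.227
grasp_force: 30.0
```

apply_moves:
  plan: [-0.02, 0, 0, 0, 0, 0, 0, 0]

```text
time_s: 18.98
position: [0.3853, 0.005, 0.2835]
tcp_rot: [[-0.999, -0.041, -0.0], [-0.041, 0.999, -0.0], [0.0, -0.0, -1.0]]
force: [4.1, 0.1, -1.7]
opening: 0.225
grasp_force: 30.0
```

apply_moves:
  plan: [-0.02, 0, 0, 0, 0, 0, 0, 0]

```text
time_s: 19.23
position: [0.3843, 0.005, 0.2835]
tcp_rot: [[-0.999, -0.041, -0.0], [-0.041, 0.999, 0.0], [0.0, 0.0, -1.0]]
force: [3.3, -0.1, -1.7]
opening: 0.227
grasp_force: 30.0
```

apply_moves:
  plan: [-0.02, 0, 0, 0, 0, 0, 0, 0]

```text
time_s: 19.48
position: [0.3833, 0.005, 0.2835]
tcp_rot: [[-0.999, -0.041, -0.0], [-0.041, 0.999, -0.0], [0.0, 0.0, -1.0]]
force: [2.0, 0.7, -1.7]
opening: 0.227
grasp_force: 30.0
```

apply_moves:
  plan: [-0.02, 0, 0, 0, 0, 0, 0, 0]

```text
time_s: 19.73
position: [0.3823, 0.005, 0.2835]
tcp_rot: [[-0.999, -0.041, -0.0], [-0.041, 0.999, -0.0], [0.0, -0.0, -1.0]]
force: [3.3, 0.4, -2.7]
opening: 0.227
grasp_force: 30.0
```

apply_moves:
  plan: [-0.02, 0, 0, 0, 0, 0, 0, 0]

```text
time_s: 19.98
position: [0.3813, 0.005, 0.2835]
tcp_rot: [[-0.999, -0.041, -0.0], [-0.041, 0.999, -0.0], [0.0, 0.0, -1.0]]
force: [2.8, -0.1, -2.1]
opening: 0.227
grasp_force: 30.0
```

apply_moves:
  plan: [-0.02, 0, 0, 0, 0, 0, 0, 0]

```text
time_s: 20.23
position: [0.3803, 0.005, 0.2835]
tcp_rot: [[-0.999, -0.041, -0.0], [-0.041, 0.999, 0.0], [0.0, 0.0, -1.0]]
force: [3.2, 0.1, -2.2]
opening: 0.227
grasp_force: 30.0
```

apply_moves:
  plan: [-0.02, 0, 0, 0, 0, 0, 0, 0]

```text
time_s: 20.48
position: [0.3798, 0.005, 0.2837]
tcp_rot: [[-0.999, -0.041, 0.001], [-0.041, 0.999, -0.0], [-0.001, -0.0, -1.0]]
force: [3.7, -0.2, -3.1]
opening: 0.228
grasp_force: 30.0
```

```bash
python3 e.py p4; python3 - <<'E'
from h import *
d=np.load("pics/p4top.npz");P=cloud(d["K"],d["M"],d["dep"],np.ones((400,640),bool))
F=P[(P[:,2]>.15)&(P[:,2]<.29)&(abs(P[:,1])<.16)&(P[:,0]>.56)&(P[:,0]<.72)]
print(len(F)); 
T=P[(P[:,2]>.295)&(P[:,2]<.34)&(abs(P[:,1])<.15)&(P[:,0]>.56)&(P[:,0]<.72)&(abs(P[:,1]-.015)>.04)]
print(len(T),np.percentile(T[:,0]+.04*(T[:,1]-.015),[5,50,95]),np.median(T[:,2]))
E
```

```text
[0.3798 0.005  0.2837] yaw 2.3211490948323066 [ 3.7238 -0.2181 -3.1342] 0.2276368043725557
top pred hook px [318.1302 189.2621] mid [321.4219 256.1505] pred eye [317.1364 160.1763]
hook 0.78 [316.8 188.3] atz pole [0.5724 0.0164 0.3042] atz eye [0.5732 0.0165]
eye 0.79 [317.2 187.8] atz pole [0.5739 0.0153 0.3042] atz eye [0.5747 0.0154]
scene pred hook px [317.9852 177.9933] mid [368.2288 153.6118] pred eye [293.8071 190.8963]
hook 0.96 [316.7 175. ] atz pole [ 0.5667 -0.0003  0.3042] atz eye [ 0.5639 -0.0055]
eye 0.79 [310.8 181.1] atz pole [0.5946 0.0121 0.3042] atz eye [0.5919 0.007 ]
pole_mid 0.62 [366.3 155.2] atz pole [0.3891 0.0076 0.3042] atz eye [0.3852 0.0025]
687
454 [0.60472868 0.61055229 0.618117  ] 0.3147226667353735
```

apply_moves:
  plan: [-0.02, 0, 0, 0, 0, 0, 0, 0]

```text
time_s: 21.12
position: [0.3795, 0.0048, 0.2839]
tcp_rot: [[-0.999, -0.04, 0.002], [-0.04, 0.999, -0.0], [-0.002, -0.0, -1.0]]
force: [5.8, 0.4, -2.5]
opening: 0.225
grasp_force: 30.0
```

```bash
python3 -c "
from rig import bot
s=bot.read_state();print(s['joint_positions'],s['force'],s['position'],s['tcp_rot'])"
```

```text
[-1.62964359e+01  5.50344411e+00  1.09722387e+02  2.65131527e-02
  6.46336947e+01 -1.08625619e+02] [ 5.84996028  0.4156927  -2.45282378] [0.37946353 0.00484214 0.28387215] [[-9.99178806e-01 -4.04426809e-02  2.47060263e-03]
 [-4.04435103e-02  9.99181785e-01 -2.86657881e-04]
 [-2.45698793e-03 -3.86342323e-04 -9.99996907e-01]]
```

Force is rising, so the catches have been met. I'll continue in 1 mm steps.

apply_moves:
  plan: [-0.02, 0, 0, 0, 0, 0, 0, 0]

```text
time_s: 21.38
position: [0.3793, 0.0047, 0.2841]
tcp_rot: [[-0.999, -0.04, 0.004], [-0.04, 0.999, -0.0], [-0.004, -0.001, -1.0]]
force: [7.1, 0.6, -1.9]
opening: 0.224
grasp_force: 30.0
```

apply_moves:
  plan: [-0.02, 0, 0, 0, 0, 0, 0, 0]

```text
time_s: 21.62
position: [0.3791, 0.0046, 0.2844]
tcp_rot: [[-0.999, -0.04, 0.007], [-0.04, 0.999, -0.001], [-0.006, -0.001, -1.0]]
force: [8.7, 0.2, -2.5]
opening: 0.23
grasp_force: 30.0
```

apply_moves:
  plan: [-0.02, 0, 0, 0, 0, 0, 0, 0]

```text
time_s: 21.88
position: [0.3787, 0.0045, 0.2846]
tcp_rot: [[-0.999, -0.04, 0.008], [-0.04, 0.999, -0.001], [-0.008, -0.001, -1.0]]
force: [9.5, 1.5, -2.3]
opening: 0.23
grasp_force: 30.0
```

apply_moves:
  plan: [-0.02, 0, 0, 0, 0, 0, 0, 0]

```text
time_s: 22.12
position: [0.3782, 0.0044, 0.2847]
tcp_rot: [[-0.999, -0.04, 0.009], [-0.04, 0.999, -0.001], [-0.009, -0.001, -1.0]]
force: [10.3, 1.0, -2.7]
opening: 0.226
grasp_force: 30.0
```

apply_moves:
  plan: [-0.02, 0, 0, 0, 0, 0, 0, 0]

```text
time_s: 22.38
position: [0.3773, 0.0044, 0.2848]
tcp_rot: [[-0.999, -0.04, 0.009], [-0.04, 0.999, -0.001], [-0.009, -0.001, -1.0]]
force: [10.1, 0.8, -2.7]
opening: 0.227
grasp_force: 30.0
```

apply_moves:
  plan: [-0.01, 0, 0, 0, 0, 0, 0, 0]

```text
time_s: 22.62
position: [0.3767, 0.0044, 0.2847]
tcp_rot: [[-0.999, -0.04, 0.009], [-0.04, 0.999, -0.001], [-0.009, -0.001, -1.0]]
force: [9.6, 0.5, -2.3]
opening: 0.228
grasp_force: 30.0
```

apply_moves:
  plan: [-0.01, 0, 0, 0, 0, 0, 0, 0]

```text
time_s: 22.88
position: [0.3754, 0.0045, 0.2845]
tcp_rot: [[-0.999, -0.04, 0.007], [-0.04, 0.999, -0.001], [-0.007, -0.001, -1.0]]
force: [7.7, -0.1, -3.0]
opening: 0.227
grasp_force: 30.0
```

apply_moves:
  plan: [-0.01, 0, 0, 0, 0, 0, 0, 0]

```text
time_s: 23.12
position: [0.3725, 0.0048, 0.2839]
tcp_rot: [[-0.999, -0.04, 0.001], [-0.04, 0.999, -0.001], [-0.001, -0.001, -1.0]]
force: [2.5, -0.3, -1.9]
opening: 0.229
grasp_force: 30.0
```

apply_moves:
  plan: [0, 0, 0, 0, 0, 0, 0, 0, 0, 0, 0, 0]

```text
time_s: 23.5
position: [0.3715, 0.0051, 0.2835]
tcp_rot: [[-0.999, -0.041, -0.001], [-0.041, 0.999, 0.0], [0.001, 0.0, -1.0]]
force: [1.8, -1.2, -1.8]
opening: 0.225
grasp_force: 30.0
```

apply_moves:
  plan: [-0.02, 0, 0, 0, -0.02, 0, 0, 0, 0, 0, 0, 0]

```text
time_s: 23.88
position: [0.3711, 0.0048, 0.2839]
tcp_rot: [[-0.999, -0.04, 0.003], [-0.04, 0.999, -0.0], [-0.003, -0.0, -1.0]]
force: [5.7, 0.8, -1.7]
opening: 0.228
grasp_force: 30.0
```

Force peaked near 10 N, dropped to 2 N and then stiffened on the seals: the catches have clicked. I'll centre the finger in the ring and lift it out.

apply_moves:
  plan: [0.06, 0, 0, 0, 0.06, 0, 0, 0, 0.04, 0, 0, 0, 0, 0, 0, 0, 0, 0, 0, 0]

```text
time_s: 24.5
position: [0.3777, 0.0051, 0.2834]
tcp_rot: [[-0.999, -0.041, -0.001], [-0.041, 0.999, 0.0], [0.001, 0.0, -1.0]]
force: [0.7, -0.9, -1.4]
opening: 0.226
grasp_force: 30.0
```

apply_moves:
  plan: [0, 0, 0.1, 0, 0, 0, 0.1, 0, 0, 0, 0, 0]

```text
time_s: 24.88
position: [0.3784, 0.0049, 0.2942]
tcp_rot: [[-0.999, -0.041, 0.002], [-0.041, 0.999, -0.0], [-0.002, -0.001, -1.0]]
force: [0.2, -0.6, -0.9]
opening: 0.226
grasp_force: 30.0
```

No snagging; lift clear and check the flap.

apply_moves:
  plan: [0, 0, 0.15, 0, 0, 0, 0.2, 0, 0, 0, 0.4, 0, 0, 0, 0.6, 0, 0, 0, 0.8, 0, 0, 0, 0.4, 0, 0, 0, 0, 0, 0, 0, 0, 0]

```text
time_s: 25.88
position: [0.3773, 0.0052, 0.4203]
tcp_rot: [[-0.999, -0.041, -0.002], [-0.041, 0.999, 0.0], [0.002, 0.001, -1.0]]
force: [0.3, -0.0, -1.4]
opening: 0.226
grasp_force: 30.0
```

```bash
python3 e.py p5; python3 - <<'E'
from h import *
d=np.load("pics/p5top.npz");P=cloud(d["K"],d["M"],d["dep"],np.ones((400,640),bool))
T=P[(P[:,2]>.295)&(P[:,2]<.34)&(abs(P[:,1])<.15)&(P[:,0]>.56)&(P[:,0]<.72)&(abs(P[:,1]-.015)>.04)]
print(len(T),np.percentile(T[:,0]+.04*(T[:,1]-.015),[5,50,95]),np.median(T[:,2]))
b=bot.pinpoint("top","bus")[:1];print(b)
E
```

```text
[0.3773 0.0052 0.4203] yaw 2.3275420028412053 [ 0.2729 -0.0171 -1.3725] 0.22555051571756687
top pred hook px [317.2854 184.0371] mid [320.9497 258.5415] pred eye [317.1364 160.1763]
hook 0.6 [317.9 179.2] atz pole [0.5796 0.0113 0.4408] atz eye [0.5996 0.0132]
eye 0.89 [318.1 191.9] atz pole [0.5467 0.011  0.4408] atz eye [0.5627 0.0129]
scene pred hook px [317.9367 145.3347] mid [371.7924 120.6039] pred eye [293.8071 190.8963]
hook 0.85 [315.  146.1] atz pole [0.5759 0.0115 0.4408] atz eye [ 0.5042 -0.1185]
eye 0.77 [313.  173.6] atz pole [0.6336 0.1004 0.4408] atz eye [ 0.5705 -0.0164]
pole_mid 0.65 [370.5 120.4] atz pole [0.3801 0.0025 0.4408] atz eye [ 0.2791 -0.1289]
435 [0.59636364 0.60209041 0.60924148] 0.3146476368199187
[{'xy': [0.4997, 0.5603], 'p': 0.78}]
```

apply_moves:
  plan: [0.2, -0.5, 0, -0.1, 0.2, -0.8, 0, -0.1, 0.2, -0.8, 0, -0.1, 0.2, -0.8, 0, -0.1, 0.2, -0.8, 0, -0.1, 0.2, -0.8, 0, -0.1, 0.2, -0.8, 0, -0.1, 0.2, -0.8, 0, -0.1, 0.12, -0.7, 0, -0.03, 0, -0.36, 0, 0, 0, 0, 0, 0, 0, 0, 0, 0]

```text
time_s: 27.82
position: [0.4638, -0.3517, 0.4211]
tcp_rot: [[-0.995, 0.103, -0.0], [0.103, 0.995, 0.001], [0.0, 0.001, -1.0]]
force: [0.1, 1.1, -1.8]
opening: 0.232
grasp_force: 30.0
```

apply_moves:
  plan: [0, 0, -0.6, 0, 0, 0, -0.9, 0, 0, 0, -1, 0, 0, 0, -1, 0, 0, 0, -1, 0, 0, 0, -0.8, 0, 0, 0, -0.5, 0, 0, 0, 0, 0, 0, 0, 0, 0]

```text
time_s: 28.95
position: [0.4649, -0.3531, 0.1326]
tcp_rot: [[-0.995, 0.103, 0.002], [0.103, 0.995, -0.002], [-0.002, -0.002, -1.0]]
force: [0.1, 0.7, -1.1]
opening: 0.229
grasp_force: 30.0
```

```bash
python3 e.py p6; python3 c.py w5 pole_rest rest_mid pole_mid
```

```text
[ 0.4649 -0.3531  0.1326] yaw -5.925515630877495 [ 0.0663  0.6987 -1.0538] 0.22911561526059715
top pred hook px [439.1609 167.432 ] mid [434.8888 226.6872] pred eye [317.1364 160.1763]
hook 0.74 [441.9 166.4] atz pole [ 0.6572 -0.3818  0.1531] atz eye [ 0.6333 -0.3449]
eye 0.78 [317.  191.1] atz pole [0.5815 0.0183 0.1531] atz eye [0.5651 0.016 ]
scene pred hook px [245.7165 147.9551] mid [293.6519 132.9333] pred eye [293.8071 190.8963]
hook 0.86 [244.9 147.3] atz pole [ 0.6548 -0.3777  0.1531] atz eye [ 0.7014 -0.2314]
eye 0.82 [312.9 176.9] atz pole [ 0.515  -0.121   0.1531] atz eye [ 0.5778 -0.0046]
pole_mid 0.52 [293.2 130.6] atz pole [ 0.4602 -0.3655  0.1531] atz eye [ 0.5294 -0.2207]
pole_mid 0.56 [322.9 259. ] [ 0.4329 -0.3504  0.2177] z=.298: [ 0.3918 -0.3458] z=.055: [ 0.5161 -0.3596]
```

View pics/w5.png

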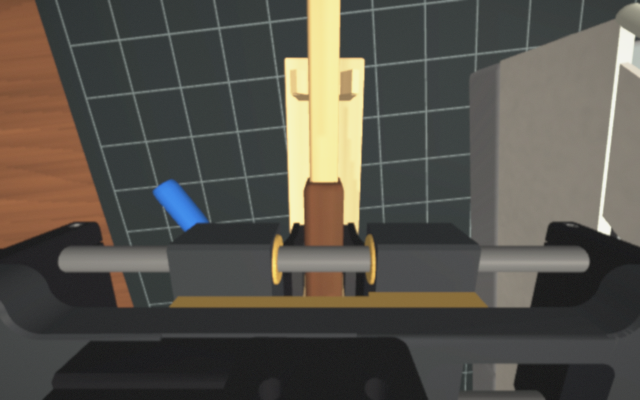

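The pole lies centred over the rest (pole at column 324, rest foot 285–364). Lower it.

apply_moves:
  plan: [-0.01, 0, -0.4, 0, 0, 0, -0.5, 0, 0, 0, -0.4, 0, 0, 0, -0.2, 0, 0, 0, 0, 0, 0, 0, 0, 0]

```text
time_s: 30.3
position: [0.4639, -0.3535, 0.0567]
tcp_rot: [[-0.995, 0.104, 0.001], [0.104, 0.995, -0.001], [-0.001, -0.001, -1.0]]
force: [-0.2, -0.1, -1.5]
opening: 0.229
grasp_force: 30.0
```

apply_moves:
  plan: [0, 0, -0.1, 0, 0, 0, -0.1, 0, 0, 0, -0.1, 0, 0, 0, -0.06, 0, 0, 0, 0, 0, 0, 0, 0, 0]

```text
time_s: 31.05
position: [0.4635, -0.3531, 0.0381]
tcp_rot: [[-0.995, 0.104, 0.0], [0.104, 0.995, -0.0], [-0.0, -0.0, -1.0]]
force: [-0.3, -0.1, -1.5]
opening: 0.225
grasp_force: 30.0
```

apply_moves:
  plan: [0, 0, -0.04, 0, 0, 0, -0.03, 0, 0, 0, 0, 0]

```text
time_s: 31.42
position: [0.4636, -0.3532, 0.0348]
tcp_rot: [[-0.995, 0.104, 0.001], [0.104, 0.995, -0.001], [-0.001, -0.0, -1.0]]
force: [-0.0, -1.5, 1.7]
opening: 0.227
grasp_force: 30.0
```

apply_moves:
  plan: [0, 0, 0, 0, 0, 0, 0, 0, 0, 0, 0, 0, 0, 0, 0, 0, 0, 0, 0, 0, 0, 0, 0, 0, 0, 0, 0, 0]
  grip: 0.1

```text
time_s: 32.3
position: [0.4634, -0.353, 0.0345]
tcp_rot: [[-0.995, 0.104, -0.0], [0.104, 0.995, -0.0], [0.0, -0.0, -1.0]]
force: [-0.8, -0.4, 0.1]
opening: 0.455
grasp_force: 0.0
```

Seated and released. Retreat straight up and check.

apply_moves:
  plan: [0, 0, 0.3, 0, 0, 0, 0.5, 0, 0, 0, 0.8, 0, 0, 0, 1, 0, 0, 0, 1, 0, 0, 0, 0.8, 0, 0, 0, 0.4, 0, 0, 0, 0, 0, 0, 0, 0, 0]

```text
time_s: 33.42
position: [0.4629, -0.3524, 0.2739]
tcp_rot: [[-0.995, 0.104, -0.001], [0.104, 0.995, 0.001], [0.001, 0.001, -1.0]]
force: [-0.5, -1.0, -0.0]
opening: 0.447
grasp_force: 0.0
```

```bash
python3 c.py w6 pole_mid hook rest_mid; python3 - <<'E'
from h import *
im,dep=bot.capture("top");K,M=cam("top");P=cloud(K,M,dep,np.ones((400,640),bool))
T=P[(P[:,2]>.295)&(P[:,2]<.34)&(abs(P[:,1])<.15)&(P[:,0]>.56)&(P[:,0]<.72)&(abs(P[:,1]-.015)>.04)]
print(len(T),np.percentile(T[:,0]+.04*(T[:,1]-.015),[5,50,95]),bot.pinpoint("top","bus")[:1])
E
```

```text
pole_mid 0.87 [320.6 181.4] [ 0.4657 -0.3569  0.0681] z=.298: [ 0.4204 -0.3498] z=.055: [ 0.4682 -0.3573]
pole_mid 0.45 [325.7 295.2] [ 0.6346 -0.3673  0.0773] z=.298: [ 0.486  -0.3539] z=.055: [ 0.6496 -0.3686]
hook 0.64 [322.2 296.4] [ 0.438  -0.3505  0.3696] z=.298: [ 0.4865 -0.356 ] z=.055: [ 0.6512 -0.3744]
rest_mid 0.65 [324.5 174.3] [ 0.4568 -0.3506  0.0669] z=.298: [ 0.417  -0.3474] z=.055: [ 0.4588 -0.3508]
435 [0.59631038 0.60198163 0.60939152] [{'xy': [0.4984, 0.5575], 'p': 0.72}]
```

View pics/w6.png

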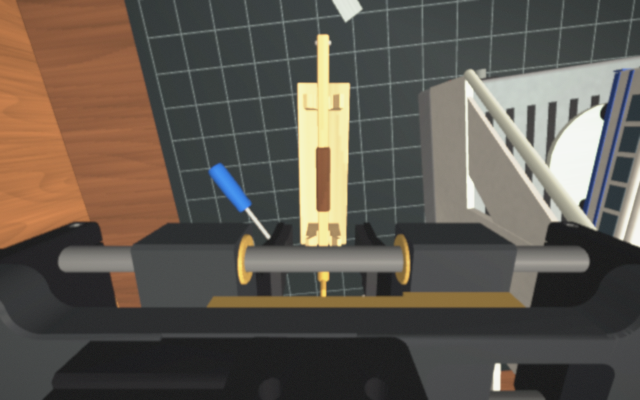

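The pole lies in both notches with its sleeve at (323,180), as before. The flap still reads shut (rail at x = 0.602).

```bash
python3 -c "
from rig import bot
print(bot.hand_in())"
```

```text
the job is handed in; nothing more can be done
None
```

The flap is drawn shut and held by its clicked catches, the pole is unhooked and back in both notches of its rest, the bus was not touched, and the job is handed in; the hand-in returned no verdict.

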